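# Set up two crucibles on their clay triangles and cover them

## Task

Set up the two porcelain crucibles for ignition: stand each one upright in the clay triangle that fits it, the large crucible in the wide triangle and the small crucible in the narrow one, so that it hangs settled between the three clay tubes, and cover each with its own lid, centred on the rim with the knob up. Leave the tripods standing where they are, and do not knock the weighing bottle about.

Things in the scene. Friction and masses are not known exactly. Their poses are not given: they have to be found in the camera images.
- crucible_large: The larger white porcelain crucible, open at the top, loose, about 75 g. A straight cone: 28 mm across at the foot, 55 mm at the rim, 44 mm tall, wall 3 mm. Origin at the centre of its underside, z up through the mouth.
- crucible_small: The smaller off-white porcelain crucible, open at the top, loose, about 40 g. Tapered: 24 mm across at the foot, 41 mm at the rim, 32 mm tall, wall about 2.5 mm. Origin at the centre of its underside, z up through the mouth.
- lid_large: Lid of the large crucible: white porcelain disc 60 mm across, lying knob up, about 34 g. Origin at the centre of its underside, z up. Top of flange at 6.3 mm; upright knob in the middle 13 mm thick, its top at 21 mm. The lowest 3.5 mm (foot 28 mm across, sloping out to 44 mm) drops into the mouth: in place, its origin is 40.5 mm above the crucible's.
- lid_small: Lid of the small crucible: white porcelain disc 45 mm across, lying knob up, about 20 g. Origin at the centre of its underside, z up. Top of flange at 5.8 mm; upright knob in the middle 11.6 mm thick, its top at 19 mm. The lowest 3 mm (foot 19 mm across, sloping out to 31 mm) drops into the mouth: in place, its origin is 29 mm above the crucible's.
- tripod_wide: Low steel tripod, ring 118 mm across, loose, about 400 g; on it the WIDE triangle of three beige clay tubes (8 mm thick, 72 mm long) whose opening takes a 43 mm circle. Tube axes 70 mm above the bench; nothing higher than 75 mm. Origin on the bench under the triangle's centre, z up; tubes on its +x side and 120 degrees either way. The large crucible settles with its foot at 46 mm, rim at 90 mm.
- tripod_narrow: A second tripod, same frame and height (ring 118 mm, tube axes 70 mm above the bench, nothing above 75 mm), but with the NARROW triangle: clay tubes 8 mm thick, 53 mm long, opening takes a 32 mm circle. Origin on the bench under the triangle's centre, z up; tubes on its +x side and 120 degrees either way. The small crucible settles with its foot at 54 mm, rim at 86 mm, sliding down the smooth clay until level.
- weighing_bottle: Bystander to be left alone: small open glass weighing bottle, a straight glass cylinder 36 mm across and 52 mm tall, standing loose among the crucibles and lids. Origin at the centre of its underside.
Mind the look-alikes: they are no part of the job. Leave any purple look-alike of the crucible_small alone.

How it is judged (in metres and radians):
At the end, for the whole second after the job is handed in: Large crucible settled upright in the wide triangle, small one in the narrow (centre within 6 mm, tilt under 8 deg); each under its own lid, knob up, within 8 mm of centre, tilt under 10 deg. Tripods upright within 30 mm and weighing bottle within 25 mm of their start. All at rest (horizontal distance between crucible_large and tripod_wide below 0.006 m and z of crucible_large in the frame of tripod_wide between 0.0415 and 0.0505 m and angle between each of crucible_large, crucible_small's own z axis and vertical below 0.14 rad and horizontal distance between crucible_small and tripod_narrow below 0.006 m and z of crucible_small in the frame of tripod_narrow between 0.049 and 0.058 m and horizontal distance between lid_large and crucible_large below 0.008 m and z of lid_large in the frame of crucible_large between 0.038 and 0.0455 m and angle between each of lid_large, lid_small's own z axis and vertical below 0.17 rad and horizontal distance between lid_small and crucible_small below 0.008 m and z of lid_small in the frame of crucible_small between 0.0265 and 0.0335 m and angle between each of tripod_wide, tripod_narrow's own z axis and vertical below 0.08 rad and distance of each of tripod_wide, tripod_narrow from where it was at the start of the episode below 0.03 m and linear speed of each of crucible_large, crucible_small, lid_large, lid_small, tripod_wide, tripod_narrow below 0.02 m/s and distance of weighing_bottle from where it was at the start of the episode below 0.025 m and angle between weighing_bottle's own z axis and vertical below 0.2 rad); the robot touches nothing.
It fails at once if the weighing bottle is knocked over (angle between weighing_bottle's own z axis and vertical above 0.8 rad).
It fails at once if a tripod is knocked over (angle between any of tripod_wide, tripod_narrow's own z axis and vertical above 0.6 rad).
It also fails if it takes over 125 s, if anything falls off the work surface, if the arm or the gripper's body presses on something with over 40 N, if the wrist force passes 120 N, or if a joint passes its speed limit or range.

## Robot

A 6-joint arm with a two-finger parallel gripper is mounted at the origin on the work surface; the furniture and walls round the work are solid. World frame = base frame: x ahead of the robot, y to its left, z up, the work surface at z = 0. Lengths are in m, angles in degrees, forces in N, time in s.
With the tool pointing down it reaches from about 0.325 to 0.85 m from the base axis. Payload 15.5 kg.
Tool frame: the origin (TCP) lies at the very end of the fingers, on their centre line; the grasp point (between the pads) lies arm.grip_depth behind it (arm.grip_depth is the distance from the TCP to the grasp point, in m); z points along the fingers, y is the direction in which the jaws open and shut (so a half turn about z gives the same grasp; the last joint's range is limited). The gripper opens to 91 mm and grips with 3 to 60 N. Pads are 32 mm wide; open, the fingers measure 118 mm over their backs; the gripper's body (76 mm by 178 mm) begins 60 mm behind the grasp point.
Start: joints at [-77.664, 28.281, 77.091, -0, 74.628, -5.472], TCP at [0.191, -0.595, 0.214] pointing down, gripper open.
Joint ranges: [-166.48, 166.48], [-47.26, 123.95], [12.59, 153.08], [-70.14, 250.14], [6.76, 159.57], [-176.63, 176.63]. Speed limits (degrees/s): [108.29, 108.29, 147.25, 172.46, 172.46, 172.46].

## Interface

Orientations are given as a 3x3 rotation matrix whose columns are the frame's x, y, z axes.
In Python, from rig import arm gives the robot as it stands. Calls block until the motion is done:
- arm.move_to(position, orientation): joint-space move of the TCP to a pose.
- arm.move_l(position, orientation=None, feed=0.15): straight line of the TCP; orientation=None keeps the orientation; feed is the mean speed in m/s.
- arm.move_joints(angles): joint-space move.
- arm.grip(opening): finger opening in m; the grip force is fixed at half the most; returns when the fingers have stopped.
- arm.sleep(seconds).
- arm.solve_ik(position, orientation): joint angles nearest the present ones, or None.
- arm.snapshot(name): name is "scene" or "top" or "wrist"; returns the picture (420x560x3 uint8, red, green, blue); there is no depth.
- arm.get_calibration(name): a dict with "intrinsics" (3x3 intrinsics, pixels), "k1" (the pictures are not rectified: a ray, as slopes to the right and down, at radius r is drawn at 1 + k1 r^2 times it, then the intrinsics apply), "cam_to_world" (4x4, takes a point from camera to world coordinates). Camera axes: x right, y down, z forward; pixel columns grow to the right and rows downward; lengths in m; the calibration is good to about 2 mm. A picture is of the moment at which its call begins: read the wrist's pose just before it. get_calibration takes no time and is no camera call; for the wrist camera it gives the pose at the moment of the call.
A pose or a line that the arm cannot do raises arm.Unreachable and nothing moves.
- arm.sign_off(): hands the job in, once; it reports no verdict.
Readings, each from a call of its own:
- arm.current_t(): time.
- arm.current_joint_positions(): joint angles.
- arm.current_dq(): joint speeds.
- arm.current_tau(): joint torques, N m.
- arm.current_ee_pos(): TCP position.
- arm.current_tool_rot(): TCP orientation.
- arm.current_force(): force on the tool from outside, world axes, zero at the start.
- arm.current_torque(): the same for the moment, N m.
- arm.current_width(): finger opening in m.
Only numpy, scipy, OpenCV 4.12 (cv2) and the standard library are available. Lean on these libraries where they do the work, as an engineer would, in place of code of your own. Each camera call takes 0.05 s, during which the arm holds its last target.

## Working session

There is one attempt and no reset: what is moved stays moved. The work goes in short steps, each a Python script; the robot and the scene stay as the last script left them, time stands still between calls to the robot, and variables do not carry over. Pictures are saved under pics/ and viewed, and the job is handed in when it is done.

```bash
ls; mkdir -p pics; python3 - <<'E'
from rig import arm
import cv2,numpy as np
for n in("scene","top","wrist"):
    c=arm.get_calibration(n);im=arm.snapshot(n);cv2.imwrite(f"pics/{n}0.png",im[:,:,::-1]);print(n,np.round(c["intrinsics"],1).tolist(),c["k1"],np.round(c["cam_to_world"],3).tolist())
print(arm.current_t(),arm.grip_depth,arm.current_width(),arm.current_tool_rot())
E
```

```text
pics
scene [[534.5, 0.0, 279.2], [0.0, 534.5, 209.1], [0.0, 0.0, 1.0]] 0.02184835306315147 [[-0.43, -0.556, 0.711, -0.183], [-0.903, 0.281, -0.325, 0.393], [-0.019, -0.782, -0.623, 0.614], [0.0, 0.0, 0.0, 1.0]]
top [[496.4, 0.0, 283.3], [0.0, 496.4, 207.7], [0.0, 0.0, 1.0]] -0.04354679862985207 [[-0.011, -0.994, 0.109, 0.385], [-1.0, 0.01, -0.01, 0.097], [0.009, -0.109, -0.994, 0.937], [0.0, 0.0, 0.0, 1.0]]
wrist [[329.7, 0.0, 274.2], [0.0, 329.7, 215.3], [0.0, 0.0, 1.0]] -0.005155052650458257 [[0.306, -0.925, -0.225, 0.255], [-0.952, -0.297, -0.071, -0.574], [-0.001, 0.236, -0.972, 0.384], [0.0, 0.0, 0.0, 1.0]]
0.15 0.0188 0.09119992737957851 [[ 9.52105575e-01  3.05769430e-01 -1.75989327e-04]
 [ 3.05769461e-01 -9.52105152e-01  9.03622796e-04]
 [ 1.08739882e-04 -9.14156463e-04 -9.99999576e-01]]
```

View pics/scene0.png

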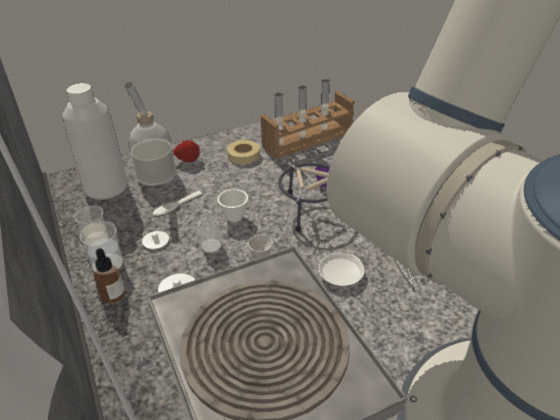

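View pics/top0.png

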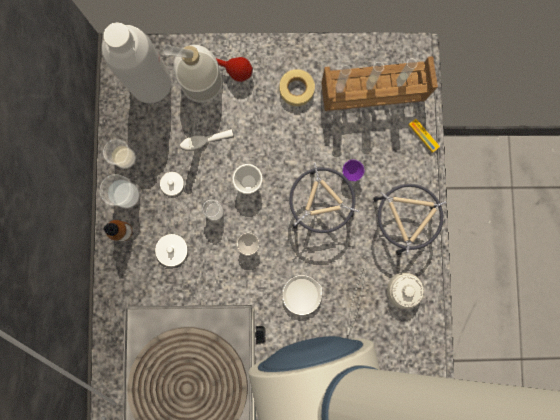

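View pics/wrist0.png

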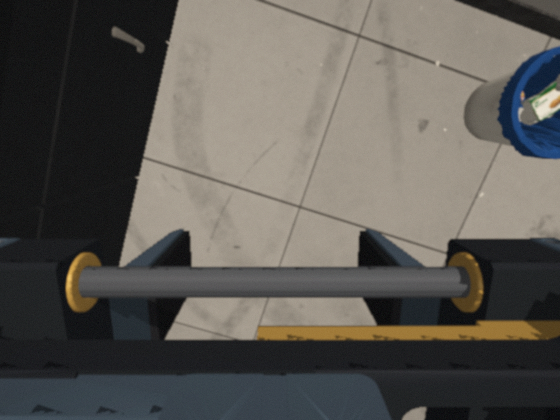

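The top view shows a white cup at (247,179), a glass cup at (213,211), a cup at (248,244) and a purple cup at (353,171). The lids are at (171,184) and (171,250), and the tripods at (322,200) and (409,216). Next I'll take an enlarged crop to check them.

```bash
cat > h.py <<'E'
from rig import arm
import cv2,numpy as np
def p2w(cal,uv,z):
    K=cal["intrinsics"];x=np.array([(uv[0]-K[0][2])/K[0][0],(uv[1]-K[1][2])/K[1][1]]);s=x.copy()
    for _ in range(20): s=x/(1+cal["k1"]*(s@s))
    T=np.array(cal["cam_to_world"]);d=T[:3,:3]@np.r_[s,1];o=T[:3,3]
    return o+d*(z-o[2])/d[2]
def w2p(cal,P):
    T=np.array(cal["cam_to_world"]);q=(np.asarray(P)-T[:3,3])@T[:3,:3];s=q[...,:2]/q[...,2:]
    s=s*(1+cal["k1"]*(s**2).sum(-1,keepdims=True));K=np.array(cal["intrinsics"])
    return s*[K[0][0],K[1][1]]+K[:2,2]
def circ(c,r,z,n=60):
    a=np.linspace(0,2*np.pi,n);return np.c_[c[0]+r*np.cos(a),c[1]+r*np.sin(a),np.full(n,z)]
def draw(im,cal,c,r,z,col,S,off):
    p=(w2p(cal,circ(c,r,z))-off+.5)*S
    cv2.polylines(im,[np.round(p*16).astype(np.int32)],True,col,1,cv2.LINE_AA,4)
E
python3 - <<'E'
from h import *
im=cv2.imread("pics/top0.png");cv2.imwrite("pics/c1.png",cv2.resize(im[150:280,145:275],None,fx=4.5,fy=4.5,interpolation=cv2.INTER_CUBIC))
cv2.imwrite("pics/c2.png",cv2.resize(im[145:275,280:455],None,fx=4.5,fy=4.5,interpolation=cv2.INTER_CUBIC))
c=arm.get_calibration("top")
for n,u,z in[("CL",(247,179),.044),("B",(213,211),.052),("CS",(248,244),.032),("LS",(171,184),.006),("LL",(171,250),.006),("TN",(322,200),.07),("TW",(409,216),.07),("purple",(353,171),.03)]: print(n,p2w(c,u,z))
E
```

```text
CL [0.53564065 0.15346073 0.044     ]
B [0.47685887 0.21402675 0.052     ]
CS [0.41795506 0.15276754 0.032     ]
LS [0.53393004 0.30011967 0.006     ]
LL [0.40909696 0.29846024 0.006     ]
TN [0.49254263 0.01989038 0.07      ]
TW [ 0.46265087 -0.13317508  0.07      ]
purple [ 0.5512223 -0.0423917  0.03     ]
```

View pics/c1.png

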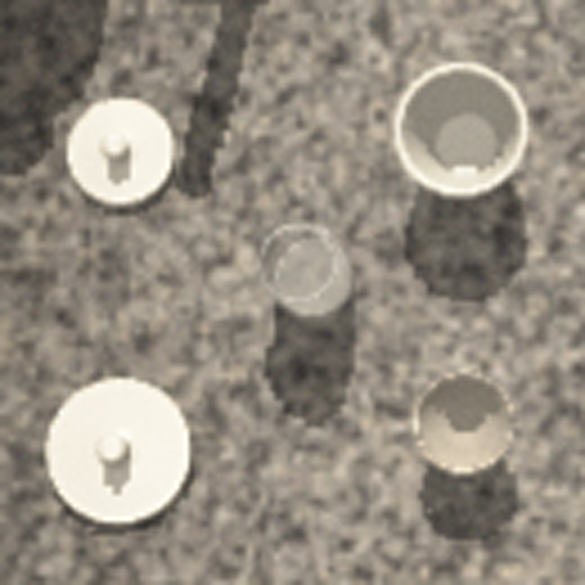

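View pics/c2.png

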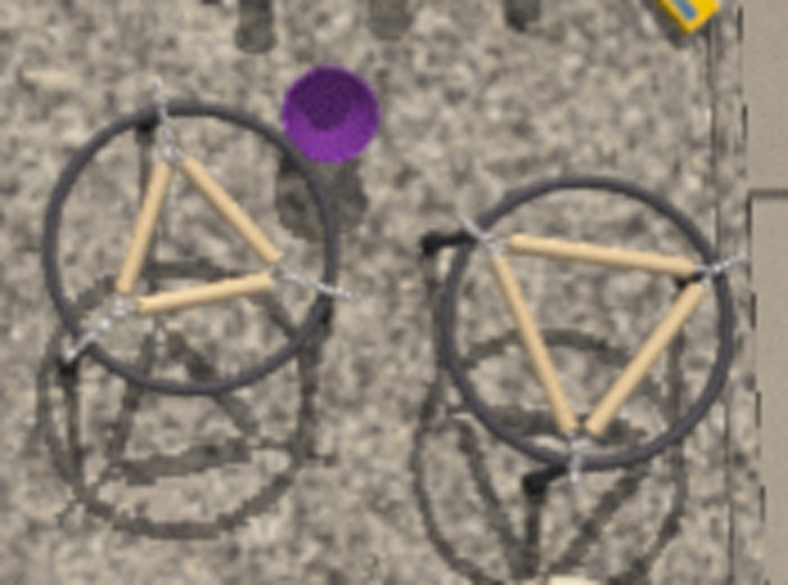

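Candidates:
- **Small crucible:** off-white (248,244), purple look-alike (353,171). I choose (248,244).
- **Large crucible:** white cup (247,179), evaporating dish (302,295). I choose (247,179).
- **Lids:** small (171,184), large (171,250), and the lidded pot at (407,290), which I leave alone.
- **Bottle:** clear glass at (213,211).
- **Tripods:** shorter tubes at (322,200) make the narrow one, and longer tubes at (409,216) the wide one.

The crop confirms these. Next I'll fit poses from the top camera.

```bash
cat > fit.py <<'E'
from h import *
from scipy.optimize import least_squares
def region(im,seed,rad,fn):
    m=fn(im).astype(np.uint8)
    k=np.zeros_like(m);cv2.circle(k,(int(seed[0]),int(seed[1])),rad,1,-1)
    return m&k
def tubes(c,yaw,ax,L,n=15):
    P=[]
    for k in range(3):
        a=yaw+k*2*np.pi/3;e=np.array([np.cos(a),np.sin(a)]);t=np.array([-e[1],e[0]])
        for s in np.linspace(-L/2,L/2,n): P.append(np.r_[c+ax*e+s*t,.07])
    return np.array(P)
def beige(im):
    b,g,r=[im[...,i].astype(int) for i in range(3)]
    return (r-b>45)&(r>140)
def fit_tri(im,cal,seed,c0,ax,L,rad=30):
    m=region(im,seed,rad,beige);v,u=np.nonzero(m);uv=np.c_[u,v]
    best=None
    W=np.array([p2w(cal,p,.072)[:2] for p in uv])
    def res(q):
        d=np.full(len(W),9.)
        for k in range(3):
            a=q[2]+k*2*np.pi/3;e=np.array([np.cos(a),np.sin(a)]);t=np.array([-e[1],e[0]])
            r=(W-q[:2]);along=r@t;dd=np.hypot(r@e-ax,np.maximum(abs(along)-L/2,0));d=np.minimum(d,dd)
        return d*1000
    for y0 in np.radians(range(0,120,15)):
        s=least_squares(res,[*c0,y0],loss="soft_l1",diff_step=1e-4,x_scale=[.01,.01,.2])
        if best is None or s.cost<best.cost: best=s
    return best.x,best.cost,len(W)
E
python3 - <<'E'
from fit import *
im=cv2.imread("pics/top0.png");cal=arm.get_calibration("top")
R={}
for n,s,c0,ax,L in[("TN",(322,200),(.4925,.02),.020,.053),("TW",(409,216),(.4627,-.133),.0255,.072)]:
    for a2 in (.020,.0255): print(n,a2,fit_tri(im,cal,s,c0,a2,.053 if a2==.02 else .072))
    R[n]=fit_tri(im,cal,s,c0,ax,L)[0]
def rim(seed,rad,z,fn):
    m=region(im,seed,rad,fn);cs,_=cv2.findContours(m,cv2.RETR_EXTERNAL,cv2.CHAIN_APPROX_NONE)
    c=max(cs,key=cv2.contourArea);h=cv2.convexHull(c)[:,0].astype(float);W=np.array([p2w(cal,p,z)[:2] for p in h])
    s=least_squares(lambda q:np.hypot(*(W-q[:2]).T)-q[2],[*W.mean(0),.03],loss="soft_l1",f_scale=.001);return s.x
br=lambda t:(lambda i:i.min(2)>t)
G={"CL":rim((247,179),18,.044,br(170)),"LS":rim((171,184),15,.005,br(170)),"LL":rim((171,250),20,.005,br(170))}
for k,v in G.items(): print(k,v)
S=4
for name,x0,y0,w,h_ in [("d1",145,150,130,130),("d2",280,150,170,110)]:
    o=cv2.resize(im[y0:y0+h_,x0:x0+w],None,fx=S,fy=S,interpolation=cv2.INTER_CUBIC);off=np.array([x0,y0])
    draw(o,cal,G["CL"],.0275,.044,(0,0,255),S,off);draw(o,cal,(.418,.1528),.0205,.032,(0,0,255),S,off);draw(o,cal,(.418,.1528),.012,.0,(0,255,0),S,off)
    draw(o,cal,G["CL"],.014,.0,(0,255,0),S,off)
    draw(o,cal,(.4769,.214),.018,.052,(255,0,255),S,off);draw(o,cal,(.4769,.214),.018,.0,(255,0,255),S,off)
    draw(o,cal,G["LS"],.0225,.005,(0,0,255),S,off);draw(o,cal,G["LL"],.030,.005,(0,0,255),S,off)
    for n,ax,L in[("TN",.02,.053),("TW",.0255,.072)]:
        for p in w2p(cal,tubes(R[n][:2],R[n][2],ax,L)): cv2.circle(o,tuple(int(v) for v in (p-off+.5)*S),1,(0,0,255),-1)
        draw(o,cal,R[n],.059,.068,(255,0,0),S,off)
    cv2.imwrite(f"pics/{name}.png",o)
E
```

```text
TN 0.02 (array([0.49479983, 0.01945285, 1.2350068 ]), np.float64(353.65808515079783), 341)
TN 0.0255 (array([0.49211952, 0.01863917, 1.23577957]), np.float64(1566.8092804790622), 341)
TW 0.02 (array([ 0.46322492, -0.13749761,  1.94497143]), np.float64(2416.879290009209), 475)
TW 0.0255 (array([ 0.46388405, -0.13691755, -0.15700017]), np.float64(508.4978333430606), 475)
CL [0.53748501 0.15374051 0.02720111]
LS [0.53639644 0.29978035 0.0222623 ]
LL [0.41015497 0.29901764 0.02978578]
```

View pics/d1.png

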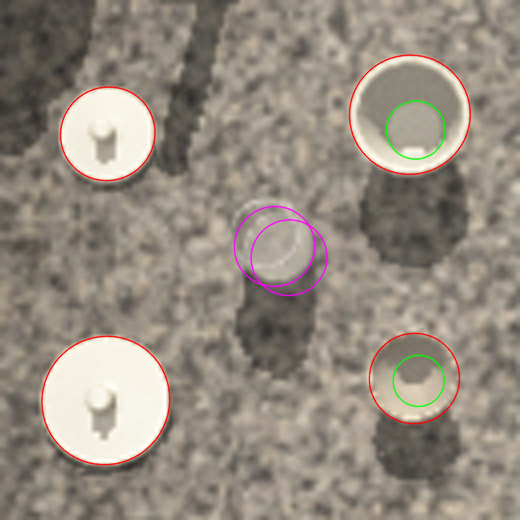

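View pics/d2.png

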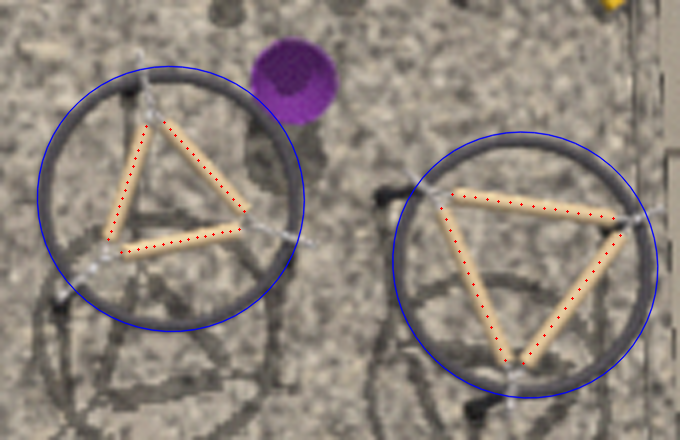

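```bash
python3 - <<'E'
from h import *
c=arm.get_calibration("top");s=arm.get_calibration("scene")
for z in(.0,.05,.1): print(z,"hot",p2w(c,(180,306),z)[:2],"bb",p2w(c,(112,230),z)[:2],"beak",p2w(c,(110,192),z)[:2],p2w(c,(110,150),z)[:2],"rack",p2w(c,(350,105),z)[:2])
print("scene: hot corner",[p2w(s,(290,254),z)[:2].round(3) for z in(0,.03,.05,.08)],"top",[p2w(c,(254,306),z)[:2].round(3) for z in(0,.03,.05,.08)])
print("bb tip scene",[(z,p2w(s,(100,250),z)[:2].round(3)) for z in(.05,.08,.1,.12)],[(z,p2w(c,(112,230),z)[:2].round(3)) for z in(.05,.08,.1,.12)])
Ry=np.array([[1,0,0],[0,-1,0],[0,0,-1.]]);Rx=np.array([[0,1,0],[1,0,0],[0,0,-1.]])
for n,p,R in[("CL",(.537,.1537),Ry),("CS",(.418,.1528),Ry),("TN",(.4948,.0195),Ry),("TW",(.4639,-.1369),Ry),("LS",(.536,.3),Rx),("LL",(.41,.3),Rx),("TNx",(.4948,.0195),Rx),("TWx",(.4639,-.1369),Rx),("LS",(.536,.3),-Rx*[1,1,-1]),("LL",(.41,.3),-Rx*[1,1,-1])]:
    for z in(.01,.25):
        q=arm.solve_ik([*p,z],R);print(n,z,None if q is None else np.round(q,1))
E
```

```text
0.0 hot [0.30506559 0.28183817] bb [0.44799092 0.41237081] beak [0.52069714 0.41814223] [0.60252014 0.42054664] rack [ 0.68741608 -0.04478581]
0.05 hot [0.30932351 0.27196693] bb [0.44462089 0.39553303] beak [0.51344677 0.40099643] [0.59090286 0.40327251] rack [ 0.6712679  -0.03722508]
0.1 hot [0.31358142 0.2620957 ] bb [0.44125086 0.37869525] beak [0.5061964  0.38385063] [0.57928559 0.38599839] rack [ 0.65511972 -0.02966435]
scene: hot corner [array([0.401, 0.108]), array([0.373, 0.122]), array([0.354, 0.131]), array([0.325, 0.145])] top [array([0.304, 0.144]), array([0.306, 0.143]), array([0.308, 0.142]), array([0.311, 0.14 ])]
bb tip scene [(0.05, array([0.495, 0.392])), (0.08, array([0.459, 0.392])), (0.1, array([0.435, 0.392])), (0.12, array([0.411, 0.392]))] [(0.05, array([0.445, 0.396])), (0.08, array([0.443, 0.385])), (0.1, array([0.441, 0.379])), (0.12, array([0.44 , 0.372]))]
CL 0.01 [ 9.8 38.8 97.3 -0.  43.8 99.8]
CL 0.25 [ 9.8 20.9 83.7 -0.  75.3 99.8]
CS 0.01 [ 12.4  34.1 113.5  -0.   32.3 102.4]
CS 0.25 [ 12.4  11.4  98.   -0.   70.6 102.4]
TN 0.01 [ -4.7  36.  106.5  -0.   37.5  85.3]
TN 0.25 [-4.7 15.6 92.  -0.  72.4 85.3]
TW 0.01 [-23.5  35.6 108.1  -0.   36.4  66.5]
TW 0.25 [-23.5  14.7  93.4  -0.   71.9  66.5]
LS 0.01 [23.7 41.6 89.  -0.  49.3 23.7]
LS 0.25 [23.7 25.6 75.9 -0.  78.5 23.7]
LL 0.01 [ 29.5  36.5 104.6  -0.   38.8  29.5]
LL 0.25 [29.5 16.7 90.4 -0.  72.9 29.5]
TNx 0.01 [ -4.7  36.  106.5  -0.   37.5  -4.7]
TNx 0.25 [-4.7 15.6 92.  -0.  72.4 -4.7]
TWx 0.01 [-23.5  35.6 108.1  -0.   36.4 -23.5]
TWx 0.25 [-23.5  14.7  93.4  -0.   71.9 -23.5]
LS 0.01 [  23.7   41.6   89.    -0.    49.3 -156.3]
LS 0.25 [  23.7   25.6   75.9   -0.    78.5 -156.3]
LL 0.01 [  29.5   36.5  104.6   -0.    38.8 -150.5]
LL 0.25 [  29.5   16.7   90.4   -0.    72.9 -150.5]
```

```bash
cat >> h.py <<'E'
RY=np.diag([-1.,1,-1])
RXF=np.array([[0,-1,0],[-1,0,0],[0,0,-1.]])
RL=np.array([[-.8660254,-.5,0],[-.5,.8660254,0],[0,0,-1.]])
def snapw(name):
    c=arm.get_calibration("wrist");im=arm.snapshot("wrist")[:,:,::-1].copy();cv2.imwrite(f"pics/{name}.png",im);np.save(f"pics/{name}.npy",c,allow_pickle=True);return im,c
E
python3 - <<'E'
from h import *
t=arm.current_t()
arm.move_to([.4775,.155,.25],RY); arm.grip(.07)
im,c=snapw("w1")
for p,r,z in[((.5375,.1537),.0275,.044),((.5375,.1537),.014,0),((.4185,.1528),.0205,.032),((.4185,.1528),.012,0),((.484,.221),.018,.052),((.484,.221),.018,0),((.5364,.2998),.0225,.005),((.4102,.299),.03,.005)]: draw(im,c,p,r,z,(0,0,255),1,np.zeros(2))
cv2.imwrite("pics/w1o.png",im);print(arm.current_t()-t,arm.current_joint_positions(),arm.current_force())
E
```

```text
3.4 [ 1.11652630e+01  1.62107549e+01  9.11116841e+01 -1.84097138e-03
  7.26772086e+01 -7.88358198e+01] [-0.19611765 -0.48406567  0.10566004]
```

View pics/w1o.png

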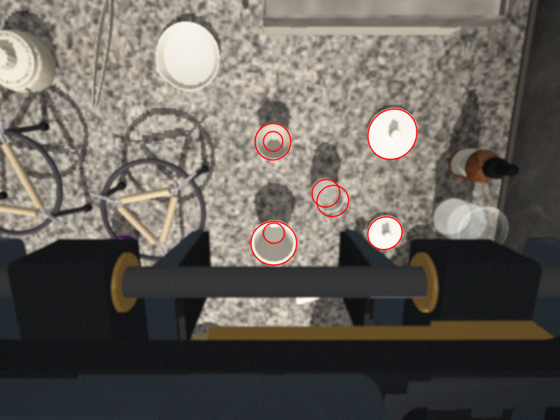

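The wrist overlay agrees with the top-camera fits: crucibles at (273,243) and (273,141), lids at (392,133) and (385,233). Picking the large crucible.

```bash
python3 - <<'E'
from h import *
t=arm.current_t()
arm.move_to([.5375,.1537,.10],RY); arm.move_l([.5375,.1537,.031],feed=.12)
print(arm.current_force());arm.grip(.045);print("w",arm.current_width(),arm.current_force())
arm.move_l([.5375,.1537,.18],feed=.15);print("w",arm.current_width(),arm.current_force(),arm.current_t()-t)
snapw("w2");cv2.imwrite("pics/s2.png",arm.snapshot("scene")[:,:,::-1])
E
```

```text
[ 0.96320656 -0.10160782  0.30974679]
w 0.051930917183186716 [-0.29270953  1.73086337  7.98522872]
w 0.05187037310940747 [-0.41900489 -0.17398734 -0.61283326] 2.9917
```

View pics/w2.png

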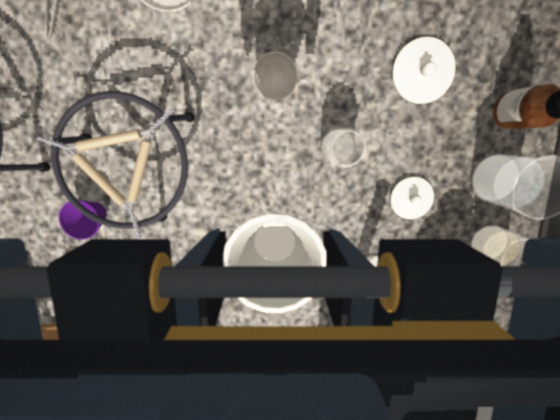

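View pics/s2.png

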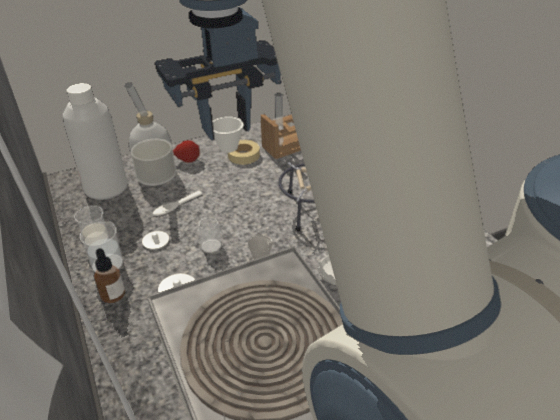

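```bash
python3 - <<'E'
from h import *
c=np.load("pics/w2.npy",allow_pickle=True).item();im=cv2.imread("pics/w2.png")
for dz,col in((0,(0,0,255)),):
  draw(o:=cv2.resize(im[190:340,200:350],None,fx=4,fy=4,interpolation=cv2.INTER_CUBIC),c,(.5375,.1537),.0275,.193+dz,col,4,np.array([200,190]))
  draw(o,c,(.5375,.1537),.014,.149,(0,255,0),4,np.array([200,190]))
  draw(o,c,(.5375,.1537),.011,.152,(255,0,0),4,np.array([200,190]))
cv2.imwrite("pics/w2o.png",o)
E
```

```text
(no output)
```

View pics/w2o.png

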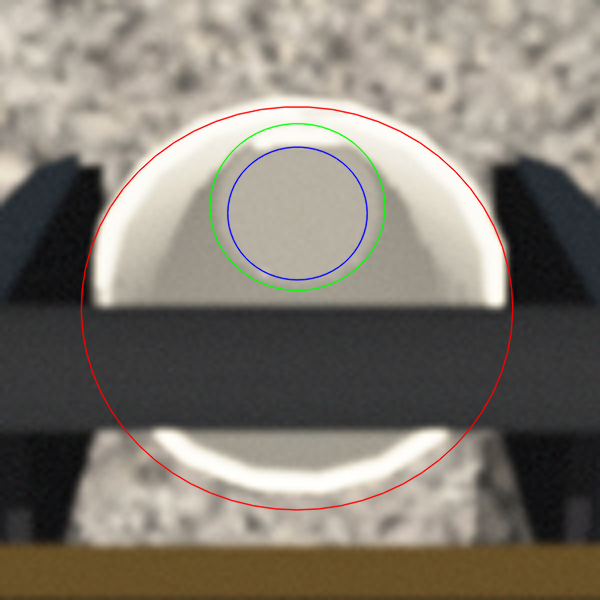

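The large crucible is held nearly level, with the rim about 1.5 mm toward -x. Moving it to the wide triangle.

```bash
python3 - <<'E'
from h import *
t=arm.current_t()
x,y=.4639+.0007,-.1369
arm.move_to([x,y,.18],RY); arm.move_l([x,y,.090],feed=.12)
f0=arm.current_force();print("w",arm.current_width(),f0)
z=.090
while z>.0765:
    z-=.0015 if z>.083 else .001
    arm.move_l([x,y,z],feed=.03);f=arm.current_force()-f0
    print(round(z,4),f.round(2))
    if f[2]>2.0: break
snapw("w3");arm.grip(.075);arm.sleep(.2);print(arm.current_width(),arm.current_t()-t)
arm.move_l([x,y,.15],feed=.15)
snapw("w4");cv2.imwrite("pics/t4.png",arm.snapshot("top")[:,:,::-1]);print(arm.current_t())
E
```

```text
w 0.05209922170706913 [ 0.27388443 -0.32121582 -1.06996611]
0.0885 [-0.27  0.44  0.33]
0.087 [-0.26  0.45  0.85]
0.0855 [-0.06  1.75  0.02]
0.084 [-0.52  1.12  0.51]
0.0825 [-0.45  0.64  0.16]
0.0815 [-0.66 -0.03  0.21]
0.0805 [-0.78  0.75  0.61]
0.0795 [-0.5   0.43  0.6 ]
0.0785 [-1.41  1.81  0.92]
0.0775 [-3.13  2.05  3.01]
0.0745858441061153 5.3416
12.7167
```

View pics/w4.png

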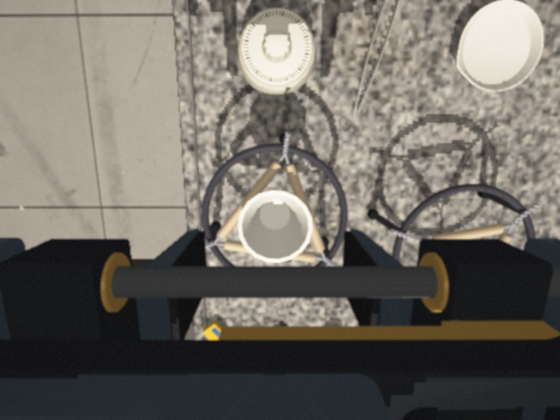

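View pics/w3.png

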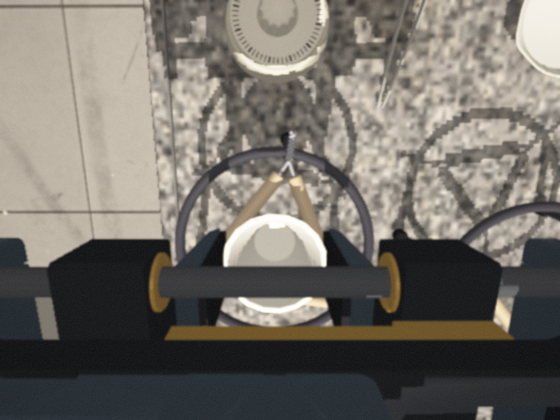

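```bash
python3 - <<'E'
from h import *
c=np.load("pics/w4.npy",allow_pickle=True).item();im=cv2.imread("pics/w4.png");S=4;off=np.array([190,130])
o=cv2.resize(im[130:275,190:370],None,fx=S,fy=S,interpolation=cv2.INTER_CUBIC)
p=(.4639,-.1369)
draw(o,c,p,.0275,.090,(0,0,255),S,off);draw(o,c,p,.059,.068,(255,0,0),S,off);draw(o,c,p,.011,.049,(0,255,0),S,off)
cv2.imwrite("pics/w4o.png",o)
E
```

```text
(no output)
```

View pics/w4o.png

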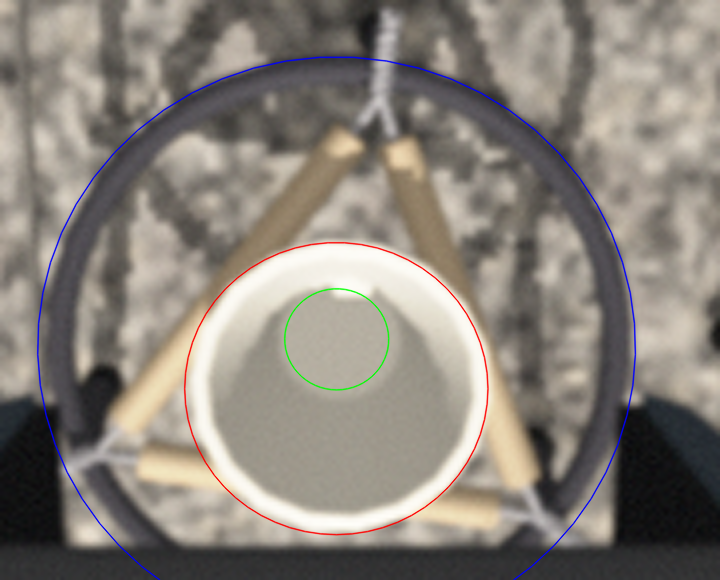

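View pics/t4.png

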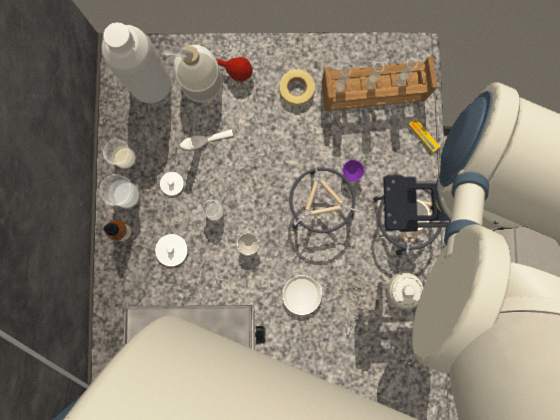

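The large crucible is seated, its rim and floor within about 1 mm of the model. Now the small one.

```bash
python3 - <<'E'
from h import *
t=arm.current_t()
p=[.4178,.1528]
arm.move_l([.4646,-.1369,.19],feed=.2);arm.grip(.06)
arm.move_to([*p,.12],RY); arm.move_l([*p,.0225],feed=.12)
arm.grip(.033);print("w",arm.current_width(),arm.current_force())
arm.move_l([*p,.18],feed=.15);print("w",arm.current_width(),arm.current_force(),arm.current_t()-t)
im,c=snapw("w5")
S=4;off=np.array([200,190]);o=cv2.resize(im[190:340,200:350],None,fx=4,fy=4,interpolation=cv2.INTER_CUBIC)
draw(o,c,p,.0205,.1895,(0,0,255),4,off);draw(o,c,p,.012,.1575,(0,255,0),4,off)
cv2.imwrite("pics/w5o.png",o)
E
```

```text
w 0.03719899368496681 [-0.63663048  0.47202159  5.17784045]
w 0.03745708982582267 [-1.16430598  0.46696433 -1.47629007] 4.600000000000001
```

View pics/w5o.png

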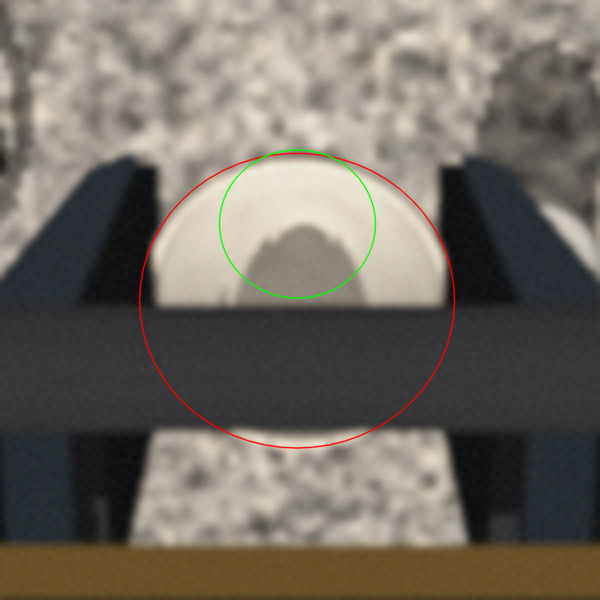

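The small crucible is held centred. Placing it in the narrow triangle.

```bash
python3 - <<'E'
from h import *
t=arm.current_t()
x,y=.4948,.0195
arm.move_to([x,y,.18],RY); arm.move_l([x,y,.090],feed=.12)
f0=arm.current_force();print("w",arm.current_width(),f0)
z=.090
while z>.0765:
    z-=.002 if z>.083 else .001
    arm.move_l([x,y,z],feed=.03);f=arm.current_force()-f0
    print(round(z,4),f.round(2))
    if f[2]>2.0: break
arm.grip(.06);arm.sleep(.2)
arm.move_l([x,y,.15],feed=.15)
im,c=snapw("w6");S=4;off=np.array([190,130]);p=(x,y)
o=cv2.resize(im[130:275,190:370],None,fx=S,fy=S,interpolation=cv2.INTER_CUBIC)
draw(o,c,p,.0205,.086,(0,0,255),S,off);draw(o,c,p,.059,.068,(255,0,0),S,off);draw(o,c,p,.0105,.0565,(0,255,0),S,off)
cv2.imwrite("pics/w6o.png",o);print(arm.current_t())
E
```

```text
w 0.03743453864894102 [0.38954031 0.07753414 0.76310028]
0.088 [ 0.45  0.32 -1.67]
0.086 [-0.23 -0.55 -1.31]
0.084 [-0.54 -0.71 -0.77]
0.082 [-1.55  0.41 -0.77]
0.081 [-0.51  0.51 -0.35]
0.08 [-0.47  1.58 -0.68]
0.079 [-1.48  0.68 -0.34]
0.078 [-2.79  1.15  0.98]
0.077 [-5.11  0.23  3.12]
22.6083
```

View pics/w6o.png

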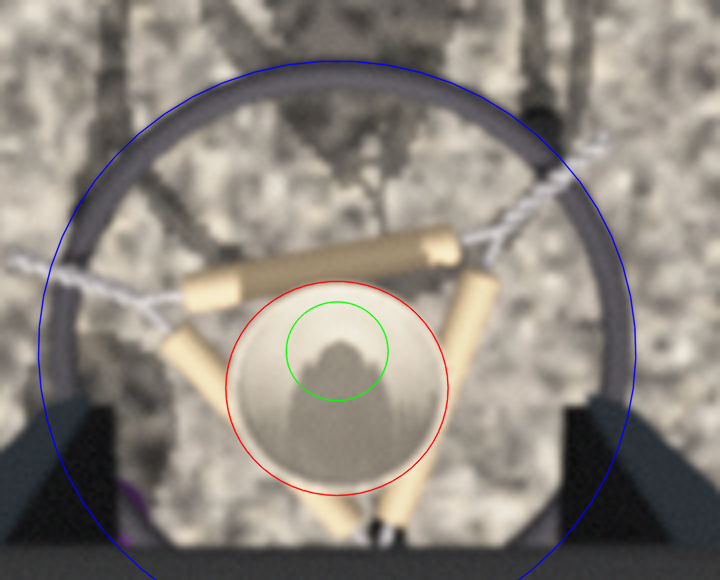

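Seated well (rim and floor match within about 1 mm). Now the small lid.

```bash
python3 - <<'E'
from h import *
t=arm.current_t()
p=[.5360,.2998]
arm.move_l([.4948,.0195,.2],feed=.2);arm.grip(.04)
arm.move_to([*p,.12],RXF); arm.move_l([*p,.0090],feed=.12)
print(arm.current_force());arm.grip(.004);print("w",arm.current_width(),arm.current_force())
arm.move_l([*p,.19],feed=.15);print("w",arm.current_width(),arm.current_force(),arm.current_t()-t)
im,c=snapw("w7")
S=4;off=np.array([200,190]);o=cv2.resize(im[190:340,200:350],None,fx=4,fy=4,interpolation=cv2.INTER_CUBIC)
draw(o,c,p,.0225,.186,(0,0,255),4,off)
cv2.imwrite("pics/w7o.png",o);cv2.imwrite("pics/s7.png",arm.snapshot("scene")[:,:,::-1])
E
```

```text
[ 0.13616251 -0.91654727 -0.05244243]
w 0.009891879196354808 [-0.48369237 -0.60197456  3.65851912]
w 0.009878135968052995 [ 0.03200605 -1.38643768 -0.03018572] 5.050000000000001
```

View pics/w7o.png

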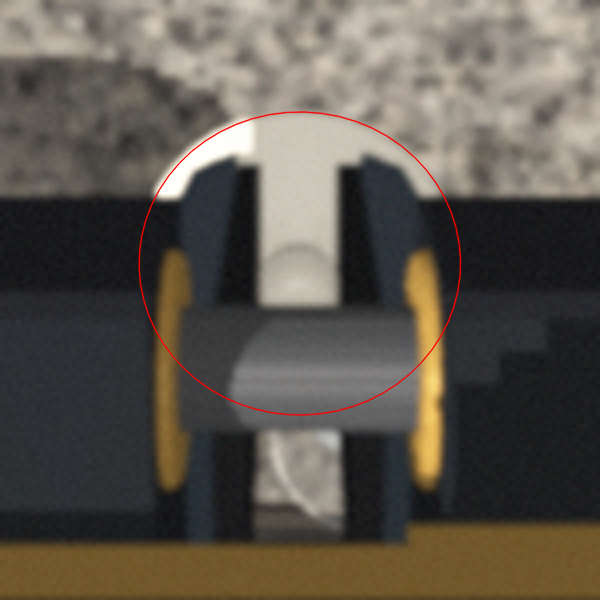

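View pics/s7.png

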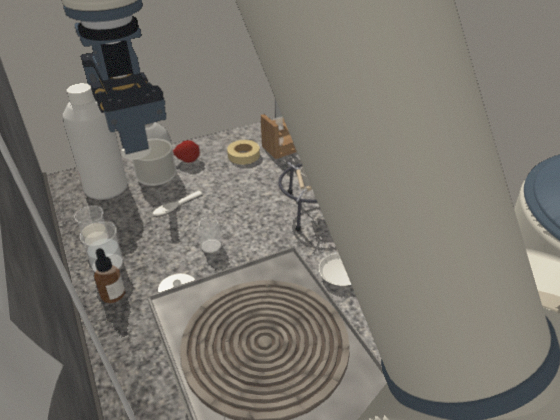

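```bash
python3 - <<'E'
from h import *
t=arm.current_t()
x,y=.4948,.0195
arm.move_to([x,y,.19],RXF); arm.move_l([x,y,.105],feed=.12);arm.sleep(.1)
f0=arm.current_force();print("w",arm.current_width(),f0)
z=.105
while z>.0908:
    z-=.003 if z>.0965 else .001
    arm.move_l([x,y,z],feed=.03);f=arm.current_force()-f0
    print(round(z,4),f.round(2))
    if f[2]>2.0: break
arm.grip(.034);arm.sleep(.2)
arm.move_l([x,y,.16],feed=.15)
im,c=snapw("w8");S=4;off=np.array([190,130]);p=(x,y)
o=cv2.resize(im[130:275,190:370],None,fx=S,fy=S,interpolation=cv2.INTER_CUBIC)
draw(o,c,p,.0225,.088,(0,0,255),S,off);draw(o,c,p,.059,.068,(255,0,0),S,off);draw(o,c,p,.0055,.102,(0,255,0),S,off)
cv2.imwrite("pics/w8o.png",o);print(arm.current_t())
E
```

```text
w 0.009749595870162525 [-0.13493331 -0.04257995  0.06583127]
0.102 [0.22 0.4  0.49]
0.099 [-0.16  1.2   0.29]
0.096 [ 0.24 -0.91  0.52]
0.095 [ 0.29  0.63 -0.41]
0.094 [ 0.26  0.75 -0.5 ]
0.093 [ 0.19 -0.47 -0.08]
0.092 [-0.2   0.94  2.9 ]
36.8333
```

View pics/w8o.png

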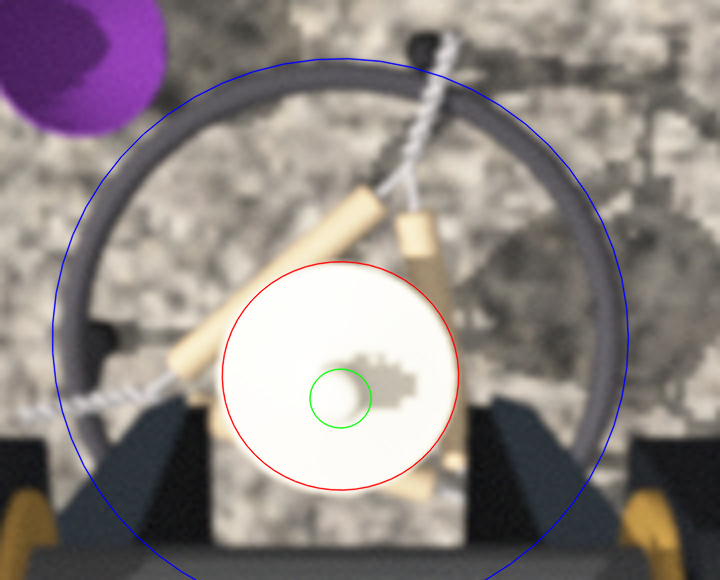

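The small lid is seated and centred. Now the large lid, with the jaws angled to clear the hotplate and the brown bottle.

```bash
python3 - <<'E'
from h import *
t=arm.current_t()
p=[.4100,.2990]
arm.move_l([.4948,.0195,.2],feed=.2);arm.grip(.042)
arm.move_to([*p,.13],RL); arm.move_l([*p,.0105],feed=.12)
print(arm.current_force());arm.grip(.004);print("w",arm.current_width(),arm.current_force())
arm.move_l([*p,.19],feed=.15);print("w",arm.current_width(),arm.current_force(),arm.current_t()-t)
im,c=snapw("w9")
S=4;off=np.array([200,190]);o=cv2.resize(im[190:340,200:350],None,fx=4,fy=4,interpolation=cv2.INTER_CUBIC)
draw(o,c,p,.03,.185,(0,0,255),4,off)
cv2.imwrite("pics/w9o.png",o)
E
```

```text
[-0.29829851 -0.33226261 -0.13207151]
w 0.011900482125877184 [-0.63893306  0.25928622  4.44807181]
w 0.011528837984340236 [ 0.44984917 -0.38176344  0.01950185] 7.791699999999999
```

View pics/w9o.png

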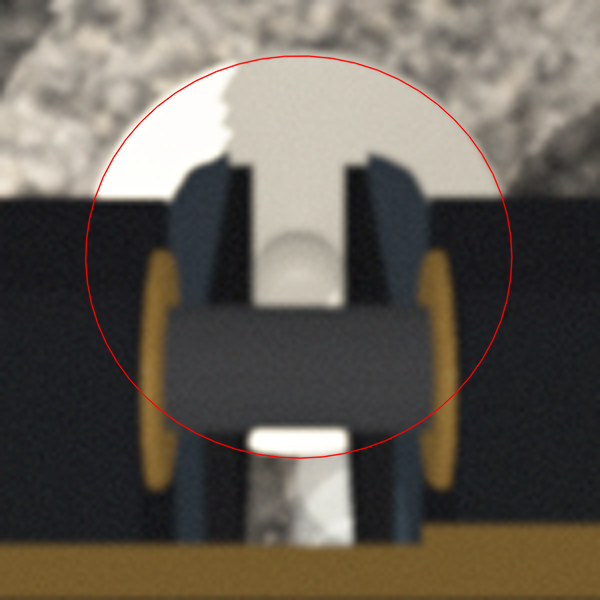

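```bash
python3 - <<'E'
from h import *
t=arm.current_t()
x,y=.4639,-.1369
arm.move_to([x,y,.19],RXF); arm.move_l([x,y,.110],feed=.12);arm.sleep(.1)
f0=arm.current_force();print("w",arm.current_width(),f0)
z=.110
while z>.0958:
    z-=.003 if z>.1015 else .001
    arm.move_l([x,y,z],feed=.03);f=arm.current_force()-f0
    print(round(z,4),f.round(2))
    if f[2]>2.0: break
arm.grip(.034);arm.sleep(.2)
arm.move_l([x,y,.16],feed=.15)
im,c=snapw("w10");S=4;off=np.array([190,130]);p=(x,y)
o=cv2.resize(im[130:275,190:370],None,fx=S,fy=S,interpolation=cv2.INTER_CUBIC)
draw(o,c,p,.03,.0915,(0,0,255),S,off);draw(o,c,p,.059,.068,(255,0,0),S,off);draw(o,c,p,.0062,.1075,(0,255,0),S,off)
cv2.imwrite("pics/w10o.png",o)
arm.move_l([x,y,.25],feed=.2);arm.move_joints([-77.664,28.281,77.091,0,74.628,-60])
for n in("scene","top"): cv2.imwrite(f"pics/{n}11.png",arm.snapshot(n)[:,:,::-1])
im=cv2.imread("pics/top11.png");cal=arm.get_calibration("top");S=4;off=np.array([200,150])
o=cv2.resize(im[150:270,200:450][:,:200*1+50],None,fx=3,fy=3,interpolation=cv2.INTER_CUBIC);S=3
for p,r,z in[((.4948,.0195),.0225,.088),((.4639,-.1369),.03,.0915),((.484,.221),.018,.052)]: draw(o,cal,p,r,z,(0,0,255),S,off)
for p in((.4948,.0195),(.4639,-.1369)): draw(o,cal,p,.059,.068,(255,0,0),S,off)
cv2.imwrite("pics/t11o.png",o);print(arm.current_t())
E
```

```text
w 0.011994117475799078 [ 0.1279161  -0.65103883 -0.7913029 ]
0.107 [-0.63  0.64 -0.09]
0.104 [-0.26  1.38  0.67]
0.101 [-1.31  0.21 -0.32]
0.1 [-0.05  0.36  1.29]
0.099 [-0.31  0.4   0.12]
0.098 [-0.67  0.26  0.21]
0.097 [0.73 0.93 0.91]
0.096 [-0.54  0.4   5.41]
56.675
```

View pics/w10o.png

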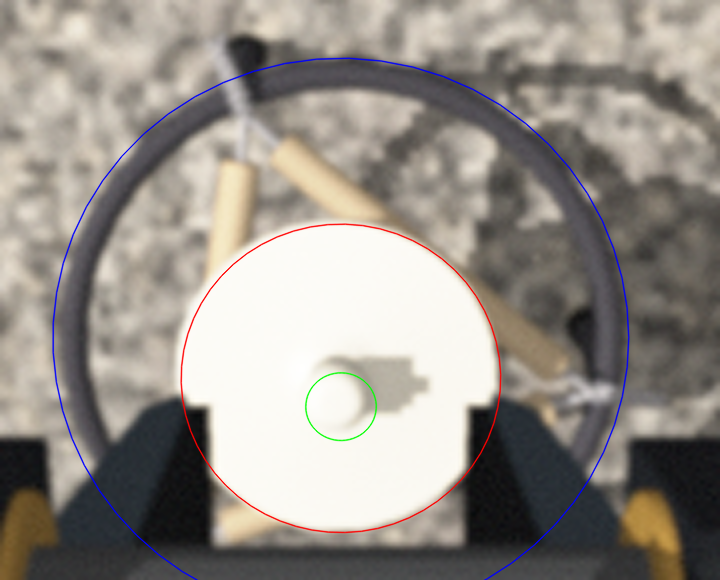

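View pics/t11o.png

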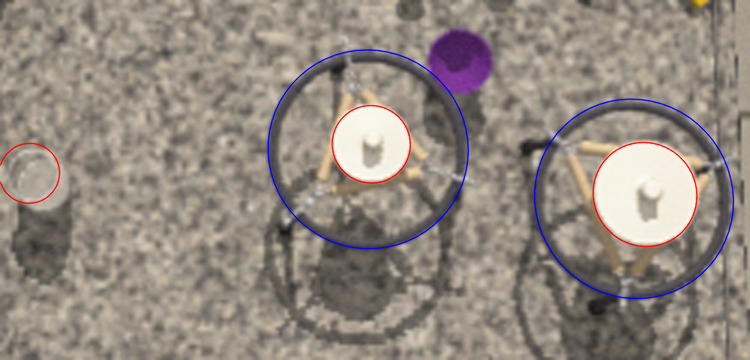

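View pics/scene11.png

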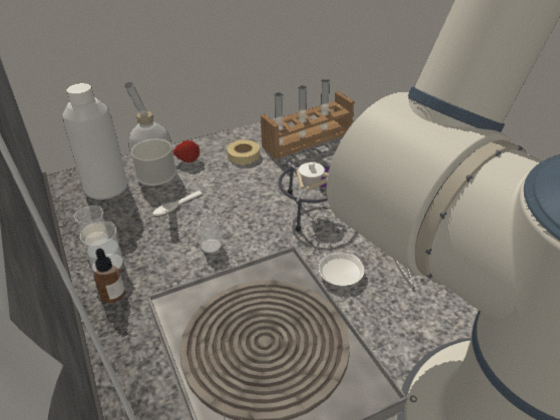

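```bash
python3 -c "
from rig import arm
arm.sleep(.5);arm.sign_off()"
```

```text
the job is handed in; nothing more can be done
```

I stood the large crucible in the wide triangle and the small one in the narrow triangle. Each has its own lid on, knob up. I handed the job in at about 57 s, with the arm parked clear of everything; `sign_off` gives no verdict.

- **Crucibles:** before the lids went on, the wrist camera showed both crucibles seated within about 1 mm of their triangle centres.
- **Lids:** both discs match their expected positions to about 1 mm in the wrist and final top views. The large lid's knob appears 1–2 mm to one side, so that lid may sit a degree or two off level, well within the limit.
- **Everything else:** in the final top view the tripods, weighing bottle and purple look-alike are where they started, as far as the picture shows.
- **Not checked:** heights and tilts were judged only from these overlays and the contact forces, and the final scene view hid the wide tripod behind the arm.

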